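# Mount a carrier on a dovetail rail and clamp it

### The arm

A 6-joint arm with a two-finger parallel gripper is mounted at the origin on a cart in front of the work surface, level with it; the furniture and walls round the work are solid. World frame = base frame: x ahead of the robot, y to its left, z up, the work surface at z = 0. Lengths are in mm, angles in rad, forces in N, time in s.
With the tool pointing down it reaches from about 300 to 775 mm from the base axis. Payload 14.6 kg.
Tool frame: the origin (TCP) lies at the very end of the fingers, on their centre line; the grasp point (between the pads) lies manip.grasp_offset behind it (manip.grasp_offset is the distance from the TCP to the grasp point, in mm); z points along the fingers, y is the direction in which the jaws open and shut (so a half turn about z gives the same grasp; the last joint's range is limited). The gripper opens to 94 mm and grips with 3 to 60 N. Pads are 16 mm wide; open, the fingers measure 119 mm over their backs; the gripper's body (75 mm by 177 mm) begins 78 mm behind the grasp point.
Start: joints at [1.175, 0.3, 1.521, -0, 1.321, -0.067], TCP at [177.596, 520.527, 205.446] pointing down, gripper open.
Joint ranges: [-3.03, 3.03], [-0.79, 2.21], [0.23, 2.52], [-1.04, 4.18], [0, 3.07], [-2.55, 2.55]. Speed limits (rad/s): [2.22, 2.22, 2.57, 3.14, 3.14, 3.14].

### API

Orientations are given as [roll, pitch, yaw] about the fixed x, y, z axes, in that order (R = Rz(yaw) Ry(pitch) Rx(roll)).
In Python, from cell import manip gives the robot as it stands.
- The arm moves only by the tool send_rows, never from a script. Its argument "commands" is a list of rows, each a list of 2 entries, a list of its own where there are three numbers: the shift along the tool's x, y, z in m, then the turn about the tool's z in rad. A call has exactly 8 rows; each row is the pose to reach, as a shift and turn from the pose commanded when the call began, along the tool's axes at that moment; what a row does not reach only later rows make up. A row lasts 1/12 s, in which the tool goes at most 41.7 mm and 7.16 degrees, less where a joint would pass 70% of its speed; a pose out of reach is approached as far as the arm can. A call with a gripper value outside its range is refused whole. "hand" is the closure, from -1 (fully open) to 1 (shut), so that 0 is half open, set as the call begins (left out, the last holds). The fingers move at their own pace and stop on an object; "force" is the grip in N (left out, the last holds). Time passes only in rows, so rows that repeat a pose let the fingers close, or fill a call up. It gives the time, the measured TCP pose, the force and the opening at its end, in the units of the state.
- manip.read_state(): the state, without advancing time (a new reading comes with each control period).
- manip.camera(name): name is "scene" or "top" or "wrist"; returns the picture (384x512x3 uint8, red, green, blue); there is no depth.
- manip.camera_model(name): a dict with "K" (3x3 intrinsics, pixels), "eye" and "attitude" of the camera in the world; the wrist camera has in their place "mount" (4x4, takes a point from camera to tool coordinates, whose origin is the TCP and whose axes are the flange's). Camera axes: x right, y down, z forward; pixel columns grow to the right and rows downward; lengths in mm; the calibration is good to about 2 mm. A picture is of the moment at which its call begins: read the wrist's pose just before it. camera_model takes no time and is no camera call.
- manip.sign_off(): hands the job in, once; it reports no verdict.
The state is a dict: "clock": time; "joints": joint angles; "qd": joint speeds; "effort": joint torques, N m; "eef_pos": TCP position; "eef_rot": TCP orientation; "wrist_force": force on the tool from outside, world axes, zero at the start; "moment": the same for the moment, N m; "finger_gap": finger opening in mm.
Only numpy, scipy, OpenCV 4.12 (cv2) and the standard library are available. Lean on these libraries where they do the work, as an engineer would, in place of code of your own. Each camera call takes 0.05 s, during which the arm holds its last target.

### The job

Slide the loose carrier onto the dovetail rail from the rail's open end, press it gently up against the end stop so that it is fully home, and then turn its side clamp knob clockwise until the jaw grips the rail firmly. Do not force anything: ease the carrier on and up to the stop without ramming, stop turning once the clamp is firm, and leave the other things on the table where they are.

Things in the scene. Friction and masses are not known exactly. Their poses are not given: they have to be found in the camera images.
- dovetail_rail: Aluminium dovetail rail on a grey foot (176 x 80 x 8 mm) bolted to the table. Origin: middle of its underside; x runs from the open end (x = -95 mm) to the end stop, z up. Dovetail: 20 to 32 mm above the table, 26 mm wide below, 40 at the top; about 1 mm play to the carrier each side. Home, the carrier's post is at x = +35, y = 0 mm, its centre 68 mm above the table.
- rail_nose: The last 15 mm of the dovetail at the open end (rail x = -95 to -80 mm), tapered as a lead-in: its tip is 3.5 mm narrower each side and 2.5 mm lower than the rail. Frame and origin are the rail's. Push against it with less than 20 N (over 30 N is forcing).
- end_stop: Rigid steel block across the rail's far end, 15 x 52 mm, top 40 mm above the table (2 mm below the top of the carrier's plate on the rail). Frame and origin are the rail's; its striking face is at rail x = +70 mm. A gentle press is 5 to 15 N; over 40 N is ramming.
- carrier: Loose dark steel carrier, about 0.4 kg. Origin: middle of its underside; it stands on two side gibs with the groove between; x along the groove, z up. Plate 70 (x) x 72 mm, top 23 mm above the origin, groove roof 13 mm above it (on the rail the origin is 19 mm above the table). Either end may go on first. An ear on the -y side carries the clamp knob; the grip post stands mid-plate.
- carrier_post (a point): Centre of the carrier's square aluminium post, the place to grip: 26 x 26 mm, from 23 to 71 mm above the carrier's origin, with a 10 mm brass stud on top; this point lies 49 mm above the carrier's origin. Axes are the carrier's.
- clamp_jaw: Brass jaw in the carrier's -y side under the plate, 43 mm long, driven towards the rail by the knob (4 mm per rad). As it bites, the carrier is drawn 1 to 2 mm sideways until its other gib bears on the rail: a hand that holds the knob stiffly carries part of the load, which is lost on letting go. Axes are the carrier's.
- clamp_knob (a joint): Clamp knob angle, rad: starts 0 to 0.05 (loose), grows clockwise from above; 1.9 at most; stays where left. Drag about 0.25 N m. The jaw bites anywhere from 0.4 to 1.2 (its setting is unknown: feel for it); then each N on the jaw adds 0.004 N m to the torque, also as felt at rest after small equal turns. Firm: over 25 N, 0.1 rad past the bite; best 40 to 50 N, 0.2 rad; overtight: 70 N, 0.3 rad.
- knob_grip (a point): Middle of the knob's upright black bar, where to grip it, on the knob's vertical axis: 60 mm to the carrier's -y side of the post and 1 mm below the post's centre. Bar 38 mm long (this point's x), 12 mm thick (y), its top 12 mm above this point; below it a disc of 16 mm radius, its top 17 mm below this point.
- paint_pot1: Small paint pot, 61 x 50 x 55 mm, bystander; origin in the middle of its underside.
- rock_cast2: Plaster rock casting, 47 x 56 x 29 mm, bystander; origin in the middle of its underside.
- duct_tape: Black roll of tape lying flat, 59 x 57 x 19 mm, bystander; origin in the middle of its underside.

How it is judged (in metres and radians):
On the way, in this order (a step that is already met when the one before it is completed fails the run):
1. the carrier is threaded on the rail: level, in line and at rail height, past the nose but still short of the stop, with the clamp loose (y of carrier_post in the frame of dovetail_rail between -0.004 and 0.004 m and z of carrier_post in the frame of dovetail_rail between 0.064 and 0.073 m and angle between the x axis of carrier and the x axis of dovetail_rail, either way round below 0.06 rad and angle between carrier's own z axis and vertical below 0.06 rad and x of carrier_post in the frame of dovetail_rail between -0.045 and 0.025 m and contact force between clamp_jaw and dovetail_rail below 15 N), for 0.1 s.
2. the carrier presses on the end stop with at least 3 N (y of carrier_post in the frame of dovetail_rail between -0.004 and 0.004 m and z of carrier_post in the frame of dovetail_rail between 0.064 and 0.073 m and angle between the x axis of carrier and the x axis of dovetail_rail, either way round below 0.06 rad and angle between carrier's own z axis and vertical below 0.06 rad and x of carrier_post in the frame of dovetail_rail above 0.0325 m and contact force between carrier and end_stop above 3 N), for 0.05 s.
At the end, for the whole second after the job is handed in: The carrier sits on the dovetail, in line and level (within 0.06 rad, 4 mm sideways), within 2.5 mm of the end stop, its jaw pressing on the rail with more than 25 N, at rest and let go (y of carrier_post in the frame of dovetail_rail between -0.004 and 0.004 m and z of carrier_post in the frame of dovetail_rail between 0.064 and 0.073 m and angle between the x axis of carrier and the x axis of dovetail_rail, either way round below 0.06 rad and angle between carrier's own z axis and vertical below 0.06 rad and x of carrier_post in the frame of dovetail_rail above 0.0325 m and contact force between clamp_jaw and dovetail_rail above 25 N and linear speed of carrier below 0.01 m/s); the robot touches nothing.
It fails at once if the carrier is forced against the rail's nose with more than 30 N (contact force between carrier and rail_nose above 30 N).
It fails at once if the end stop is rammed with more than 40 N (contact force between end_stop and anything else above 40 N).
It fails at once if the clamp is overtightened: jaw force over 70 N (contact force between clamp_jaw and dovetail_rail above 70 N).
It fails at once if a bystander is moved by more than 30 mm (distance of any of paint_pot1, rock_cast2, duct_tape from where it was at the start of the episode above 0.03 m).
It also fails if it takes over 72 s, if anything falls off the work surface, if the arm or the gripper's body presses on something with over 40 N, if the wrist force passes 120 N, or if a joint passes its speed limit or range.

## Working session

There is one attempt and no reset: what is moved stays moved. The work goes in short steps, Python scripts to look and compute and a tool call to move; the robot and the scene stay as the last step left them, time stands still between calls to the robot, and variables do not carry over. Pictures are saved under pics/ and viewed, and the job is handed in when it is done.

Besides the shell and the picture viewer there is one more tool, called after "Emit:" as name(argument=value, ...) on one line, values as JSON. send_rows: Moves the arm, as the interface text tells. Its arguments: {"type":"object","properties":{"commands":{"type":"array","items":{"type":"array"}},"hand":{"type":"number"},"force":{"type":"number"}},"required":["commands"]}

```bash
ls; mkdir -p pics; python3 - <<'E'
from cell import manip
import cv2
print(manip.read_state(), manip.grasp_offset)
for n in ["scene","top","wrist"]:
    im=manip.camera(n); cv2.imwrite(f"pics/{n}0.png",im[:,:,::-1]); print(n,manip.camera_model(n))
E
```

```text
pics
{'clock': 0.0, 'joints': array([ 1.17538976e+00,  3.00489180e-01,  1.52158489e+00,  2.16919849e-06,
        1.32065559e+00, -6.66211494e-02]), 'qd': array([ 1.88747232e-03, -4.03304228e-05, -2.80558080e-05, -7.01262988e-04,
        1.90402358e-04, -7.19345379e-04]), 'effort': array([ 7.72248750e-04, -5.31806266e+01, -3.52737415e+01,  7.07995822e-02,
        2.43999698e-02, -4.64312109e-05]), 'eef_pos': array([177.50712421, 520.30081958, 204.87479055]), 'eef_rot': array([-3.14045831e+00, -7.77890256e-05,  2.81280665e+00]), 'wrist_force': array([ 0.70782681, -0.10376612,  0.01694098]), 'moment': array([-0.02866797, -0.02219103, -0.03060348]), 'finger_gap': 94.07784808416027} 18.8
scene {'K': array([[403.47957522,   0.        , 253.70909453],
       [  0.        , 403.47957522, 195.35297841],
       [  0.        ,   0.        ,   1.        ]]), 'eye': array([ -70.16822407, -635.04061415,  586.59376059]), 'attitude': array([-2.07073816, -0.00671687, -0.70508247])}
top {'K': array([[482.74888294,   0.        , 257.90395161],
       [  0.        , 482.74888294, 192.4173784 ],
       [  0.        ,   0.        ,   1.        ]]), 'eye': array([ 375.82839776,  102.50925578, 1235.71805243]), 'attitude': array([-2.97475139,  0.01156423, -1.58062812])}
wrist {'K': array([[333.81380367,   0.        , 253.46043587],
       [  0.        , 333.81380367, 191.27291879],
       [  0.        ,   0.        ,   1.        ]]), 'mount': array([[ 4.10811376e-04, -9.57540830e-01, -2.88297397e-01,
         8.49663917e+01],
       [ 9.99999907e-01,  3.55557140e-04,  2.44021830e-04,
        -4.97400851e-02],
       [-1.31154667e-04, -2.88297471e-01,  9.57540887e-01,
        -1.80403772e+02],
       [ 0.00000000e+00,  0.00000000e+00,  0.00000000e+00,
         1.00000000e+00]])}
```

View pics/top0.png

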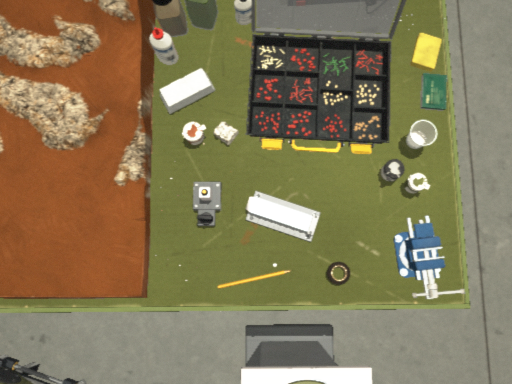

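View pics/scene0.png

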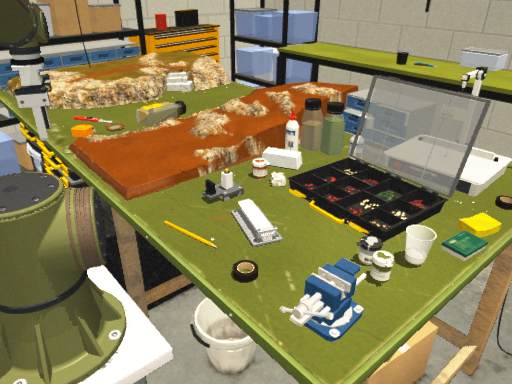

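View pics/wrist0.png

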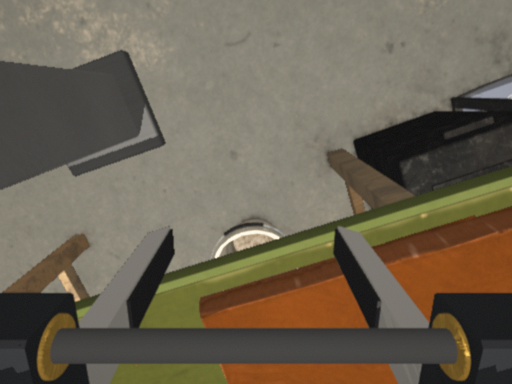

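```bash
cat > h.py <<'E'
import numpy as np,cv2
from cell import manip
from scipy.spatial.transform import Rotation as R
def cam(n,st=None):
    m=manip.camera_model(n)
    if 'eye' in m: return m['K'],R.from_euler('xyz',m['attitude']).as_matrix(),np.array(m['eye'])
    st=st or manip.read_state()
    Rt=R.from_euler('xyz',st['eef_rot']).as_matrix(); M=m['mount']
    return m['K'],Rt@M[:3,:3],st['eef_pos']+Rt@M[:3,3]
def ray(c,uv):
    K,A,e=c; d=A@np.linalg.solve(K,[uv[0],uv[1],1.]); return e,d/np.linalg.norm(d)
def onz(c,uv,z):
    e,d=ray(c,uv); return e+d*(z-e[2])/d[2]
def proj(c,p):
    K,A,e=c; q=K@(A.T@(np.asarray(p,float)-e)); return q[:2]/q[2]
E
python3 - <<'E'
from h import *
im=cv2.imread('pics/top0.png')
cv2.imwrite('pics/top0z.png',cv2.resize(im[165:265,175:335],None,fx=5,fy=5,interpolation=cv2.INTER_CUBIC))
im=cv2.imread('pics/scene0.png')
cv2.imwrite('pics/sc0z.png',cv2.resize(im[160:260,190:300],None,fx=6,fy=6,interpolation=cv2.INTER_CUBIC)[:600])
c=cam('top')
for p in [(205,195),(283,217),(0,0),(511,383)]: print(p,onz(c,p,0))
E
```

```text
(205, 195) [ 5.78893349e+02  2.52209927e+02 -2.27373675e-13]
(283, 217) [519.19329711  50.82803123   0.        ]
(0, 0) [1139.22439049  831.91662239    0.        ]
(511, 383) [ 1.09142821e+02 -4.93187190e+02  2.27373675e-13]
```

View pics/top0z.png

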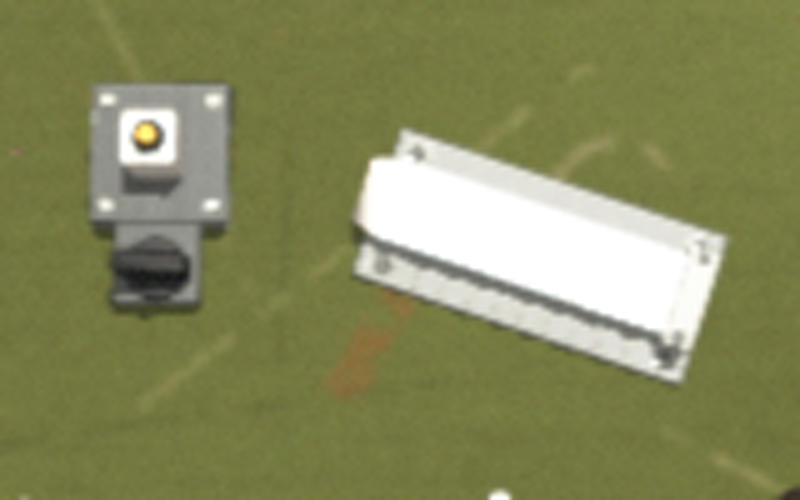

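View pics/sc0z.png

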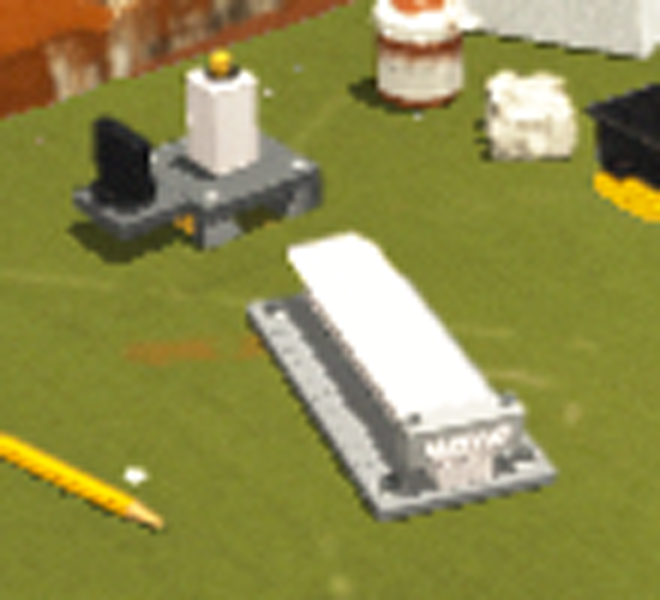

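```bash
cat >> h.py <<'E'
def delta(tgt,yaw,st=None):
    st=st or manip.read_state()
    Rt=R.from_euler('xyz',st['eef_rot']).as_matrix()
    y=st['eef_rot'][2]
    d=Rt.T@(np.asarray(tgt,float)-st['eef_pos'])
    t=-((yaw-y+np.pi)%(2*np.pi)-np.pi)
    print('shift mm',d.round(1),'turn',round(t,4),'now',st['eef_pos'].round(1),'rot',st['eef_rot'].round(4),'t',round(st['clock'],2))
    return d,t
E
python3 - <<'E'
from h import *
c=cam('top')
z=lambda u,v:(u/5+175-.4,v/5+165-.4)
P=[onz(c,z(*q),8) for q in [(402,130),(727,237),(680,382),(355,275)]]
for p in P: print(p.round(1))
print('len',np.linalg.norm(P[0]-P[1]),np.linalg.norm(P[1]-P[2]),np.linalg.norm(P[3]-P[2]),np.linalg.norm(P[0]-P[3]))
print('ctr',np.mean(P,0)); d=P[1]-P[0]+P[2]-P[3]; print('yaw',np.arctan2(d[1],d[0]))
print('stud', onz(c,z(147,134),75))
Q=[onz(c,z(*q),23) for q in [(95,86),(229,86),(226,228),(92,222)]]
for p in Q: print(p.round(1))
st=dict(manip.read_state())
for pos in [(480,130,250),(430,150,250)]:
    s=dict(st);s['eef_pos']=np.array(pos);s['eef_rot']=np.array([np.pi,0,np.pi])
    w=cam('wrist',s)
    for p in [(579,252,0),(519,51,0),(490,252,50),(560,150,0),(540,-50,0)]: print(pos,p,proj(w,p).round())
delta((430,150,250),3.1416)
E
```

```text
[587.6 122.1   8. ]
[530.1 -43.7   8. ]
[456.4 -17.6   8. ]
[512.7 146.8   8. ]
len 175.47131293110903 78.17431346615251 173.7577720732651 78.88294558352897
ctr [521.66491643  51.92454007   8.        ]
yaw -1.9026928468024782
stud [575.50747151 245.64444741  75.        ]
[609.7 278.9  23. ]
[608.9 210.2  23. ]
[535.6 211.5  23. ]
[539.5 279.6  23. ]
(480, 130, 250) (579, 252, 0) [341. 229.]
(480, 130, 250) (519, 51, 0) [195. 187.]
(480, 130, 250) (490, 252, 50) [357. 175.]
(480, 130, 250) (560, 150, 0) [268. 216.]
(480, 130, 250) (540, -50, 0) [121. 202.]
(430, 150, 250) (579, 252, 0) [324. 261.]
(430, 150, 250) (519, 51, 0) [182. 222.]
(430, 150, 250) (490, 252, 50) [337. 215.]
(430, 150, 250) (560, 150, 0) [253. 249.]
(430, 150, 250) (540, -50, 0) [111. 236.]
shift mm [-358.5 -269.   -44.8] turn -0.3288 now [177.5 520.4 205. ] rot [-3.1408e+00 -1.0000e-04  2.8128e+00] t 0.15
```

```bash
python3 -c "
from h import *
delta((490,140,190),3.1416)"
```

```text
shift mm [-418.6 -259.1   15.2] turn -0.3288 now [177.5 520.4 205. ] rot [-3.1408e+00 -1.0000e-04  2.8128e+00] t 0.15
```

Emit:
send_rows(commands=[[[-0.035, -0.022, 0.0], -0.04], [[-0.07, -0.043, 0.002], -0.08], [[-0.105, -0.065, 0.004], -0.13], [[-0.14, -0.087, 0.006], -0.18], [[-0.175, -0.109, 0.008], -0.23], [[-0.21, -0.13, 0.01], -0.28], [[-0.245, -0.152, 0.012], -0.31], [[-0.28, -0.174, 0.014], -0.33]])

```text
clock: 0.82
eef_pos: [387.2, 263.6, 191.4]
eef_rot: [3.142, 0.0, -3.138]
wrist_force: [0.8, 1.6, 0.5]
finger_gap: 94.4
```

Emit:
send_rows(commands=[[[-0.036, -0.022, 0.0], 0.0], [[-0.072, -0.044, 0.0], 0.0], [[-0.108, -0.066, 0.0], 0.0], [[-0.135, -0.083, 0.0], 0.0], [[-0.139, -0.085, 0.0], 0.0], [[-0.139, -0.085, 0.0], 0.0], [[-0.139, -0.085, 0.0], 0.0], [[-0.139, -0.085, 0.0], 0.0]])

```text
clock: 1.48
eef_pos: [524.6, 181.4, 191.4]
eef_rot: [3.142, -0.0, -3.139]
wrist_force: [0.8, -0.5, 0.5]
finger_gap: 94.1
```

```bash
python3 - <<'E'
from h import *
st=manip.read_state();print(st)
im=manip.camera('wrist')[:,:,::-1]; cv2.imwrite('pics/w1.png',im)
np.save('w1.npy',np.r_[st['eef_pos'],st['eef_rot']])
E
```

```text
{'clock': 1.4833, 'joints': array([ 2.66799371e-01,  3.22848674e-01,  1.52422375e+00,  1.42679308e-04,
        1.29484034e+00, -1.30629009e+00]), 'qd': array([ 0.0056076 , -0.00988613,  0.00180582, -0.00117254,  0.00137509,
       -0.00426705]), 'effort': array([-9.48166698e-01, -5.32942271e+01, -3.50475132e+01, -1.71611854e-02,
        6.66162791e-02, -1.64229761e-03]), 'eef_pos': array([524.61698149, 181.36682695, 191.43318418]), 'eef_rot': array([ 3.14154385e+00, -3.44865593e-04, -3.13933841e+00]), 'wrist_force': array([ 0.78052211, -0.47862097,  0.50464886]), 'moment': array([ 0.021924  , -0.01212807, -0.02154517]), 'finger_gap': 94.13961918424376}
```

View pics/w1.png

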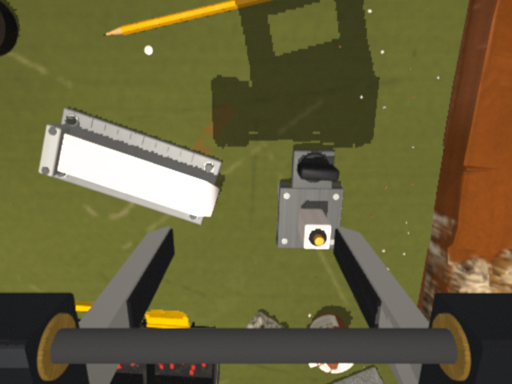

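```bash
python3 - <<'E'
from h import *
im=cv2.imread('pics/w1.png')
cv2.imwrite('pics/w1a.png',cv2.resize(im[100:230,30:230],None,fx=4,fy=4,interpolation=cv2.INTER_CUBIC))
cv2.imwrite('pics/w1b.png',cv2.resize(im[145:255,265:355],None,fx=5,fy=5,interpolation=cv2.INTER_CUBIC))
E
```

```text
(no output)
```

View pics/w1a.png

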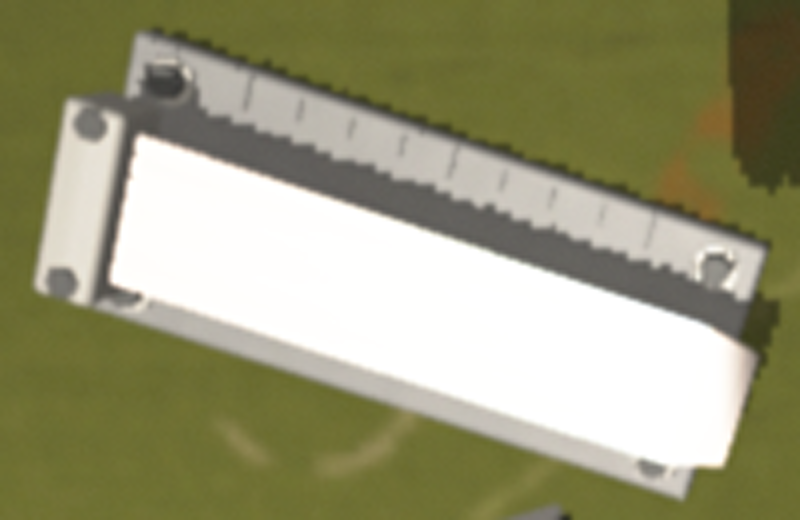

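View pics/w1b.png

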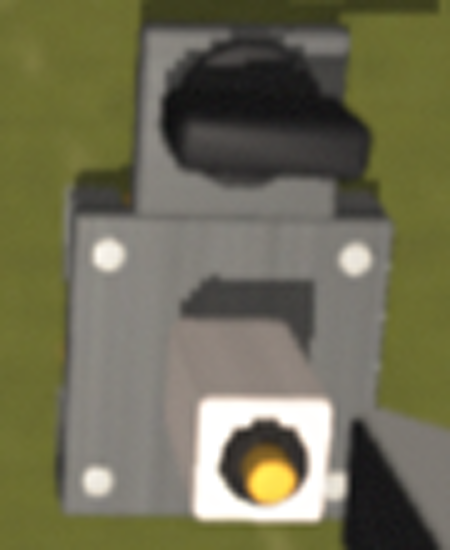

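```bash
python3 - <<'E'
from h import *
v=np.load('w1.npy'); w=cam('wrist',dict(eef_pos=v[:3],eef_rot=v[3:]))
im=cv2.imread('pics/w1.png').astype(float)
m=(im.min(2)>240).astype(np.uint8); m[:, 230:]=0; m[:100]=0; m[225:]=0
n,l,s,_=cv2.connectedComponentsWithStats(m); k=1+np.argmax(s[1:,4]); m=(l==k); print(s[k])
top=[];bot=[]
for u in range(70,190,2):
    vv=np.where(m[:,u])[0]; 
    top.append((u,vv.min()-.5)); bot.append((u,vv.max()+.5))
def line(pts,z):
    P=np.array([onz(w,p,z)[:2] for p in pts])
    for _ in range(4):
        c=P.mean(0); d=np.linalg.svd(P-c)[2][0]; r=(P-c)@[-d[1],d[0]]
        P=P[abs(r)<max(1.5*r.std(),.3)]
    if d[1]>0:d=-d
    return c,d,r.std()
A=line([p for p in top if 70<p[0]<185],32);B=line([p for p in bot if 62<p[0]<180],32)
for L in (A,B): print(L, 'yaw',np.arctan2(L[1][1],L[1][0]))
d=A[1]+B[1]; d/=np.linalg.norm(d); nrm=np.array([-d[1],d[0]])
print('width',(A[0]-B[0])@nrm)
za=lambda u,v:((u+.5)/4-.5+30,(v+.5)/4-.5+100)
F=[onz(w,za(*p),40)[:2] for p in [(127,115),(95,305)]]; Bk=[onz(w,za(*p),40)[:2] for p in [(68,98),(37,290)]]
print('stop face',F,'back',Bk,'width',np.linalg.norm(F[0]-F[1]), 'depth',(np.mean(Bk,0)-np.mean(F,0))@d)
cl=((A[0]+B[0])/2)
fx=np.mean(F,0)@d; o=cl@nrm*nrm+(fx-70)*d
print('rail origin',o,'yaw',np.arctan2(d[1],d[0]),'stop ctr lateral',(np.mean(F,0)-o)@nrm)
# foot corners z=8
C=np.array([onz(w,za(*p),8)[:2] for p in [(136,32),(768,245),(685,498)]]); print('foot corners in rail',np.c_[(C-o)@d,(C-o)@nrm])
tip=np.array([onz(w,za(*p),29.5)[:2] for p in [(757,352),(722,466)]]); print('tip',np.c_[(tip-o)@d,(tip-o)@nrm])
zb=lambda u,v:((u+.5)/5-.5+265,(v+.5)/5-.5+145)
T=np.array([onz(w,zb(*p),71)[:2] for p in [(199,398),(331,398),(330,521),(194,521)]]);print('post',T,T.mean(0),np.linalg.norm(T[0]-T[1]),np.linalg.norm(T[1]-T[2]))
H=np.array([onz(w,zb(*p),23)[:2] for p in [(77,214),(391,216),(64,512)]]);print('plate',H,np.linalg.norm(H[0]-H[1]),np.linalg.norm(H[0]-H[2]), 'ctr',(H[1]+H[2])/2)
S=np.array([onz(w,zb(*p),23)[:2] for p in [(108,255),(356,260),(97,481)]]);print('screws',S,(S[1]+S[2])/2)
for a,b in((0,1),):
  for X in (H,S,T): e=X[a]-X[b]; e=-e if 0 else e; print('cx yaw',np.arctan2(*( -abs(e[1]),e[0])[0:2]) if 0 else e)
for X in (H,S): e=X[0]-X[2]; print('cy',e)
E
```

```text
[  58  135  154   81 5680]
(array([503.56737526,  52.65414951]), array([-0.32759092, -0.94481966]), np.float64(0.27768392181504203)) yaw -1.9045489940259916
(array([542.83568751,  43.35780592]), array([-0.33393915, -0.94259463]), np.float64(0.23364557234963848)) yaw -1.9112758775411112
width -40.13291932241878
stop face [array([475.50508651,  -7.26307569]), array([523.61010061, -23.28986707])] back [array([471.43033681, -21.03000912]), array([519.7059377, -37.4157734])] width 50.7045404624844 depth 14.480990674238825
rail origin [524.01486424  50.32650118] yaw -1.9079124357835515 stop ctr lateral -1.381339316484659
foot corners in rail [[ 88.00955303 -39.91603204]
 [-87.26825752 -41.11163767]
 [-87.49992091  38.78471404]]
tip [[-93.92216073 -17.33425979]
 [-94.80077521  16.82194926]]
post [[563.43233703 231.08596502]
 [563.36527984 256.69375209]
 [589.64026552 258.31876965]
 [589.71070292 231.3182737 ]] [576.53714633 244.35419012] 25.60787486269578 26.325188593051784
plate [[540.17239172 210.482605  ]
 [540.44535129 278.81857043]
 [611.43906792 209.31677096]] 68.33651057580312 71.27621135386254 ctr [575.94220961 244.06767069]
screws [[549.50282144 217.51443819]
 [550.50932859 271.94307876]
 [603.6332151  216.67450495]] [577.07127185 244.30879186]
cx yaw [ -0.27295957 -68.33596543]
cx yaw [ -1.00650716 -54.42864057]
cx yaw [  0.0670572  -25.60778706]
cy [-71.2666762    1.16583404]
cy [-54.13039366   0.83993323]
```

```bash
python3 -c "
from h import *
delta((576.5,244.3,100),3.129)"
```

```text
shift mm [-52.   62.7  91.7] turn 0.0152 now [524.6 181.5 191.6] rot [ 3.1415  0.     -3.139 ] t 1.53
```

Emit:
send_rows(commands=[[[-0.012, 0.014, 0.015], 0.005], [[-0.026, 0.031, 0.035], 0.01], [[-0.04, 0.048, 0.06], 0.015], [[-0.05, 0.06, 0.08], 0.015], [[-0.052, 0.0627, 0.09], 0.015], [[-0.052, 0.0627, 0.09], 0.015], [[-0.052, 0.0627, 0.09], 0.015], [[-0.052, 0.0627, 0.09], 0.015]])

```text
clock: 2.2
eef_pos: [577.5, 243.2, 103.2]
eef_rot: [3.141, 0.002, 3.128]
wrist_force: [0.6, -0.1, 0.1]
finger_gap: 94.0
```

```bash
python3 - <<'E'
from h import *
im=manip.camera('wrist')[:,:,::-1]; cv2.imwrite('pics/w2.png',im)
delta((576.5,244.3,31),3.129)
E
```

```text
shift mm [ 1.3  1.1 72.4] turn -0.0014 now [577.6 243.1 103.4] rot [3.1408e+00 2.2000e-03 3.1276e+00] t 2.25
```

View pics/w2.png

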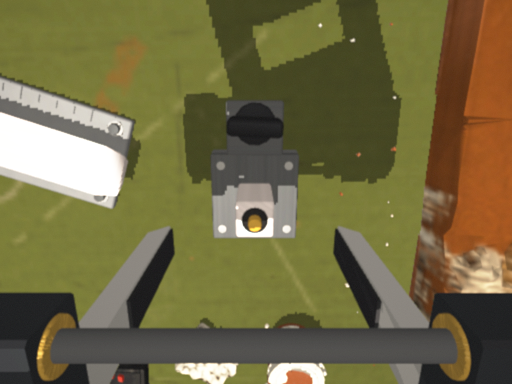

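Emit:
send_rows(commands=[[[0.001, 0.001, 0.012], 0.0], [[0.001, 0.001, 0.026], 0.0], [[0.001, 0.001, 0.04], 0.0], [[0.001, 0.001, 0.054], 0.0], [[0.001, 0.001, 0.064], 0.0], [[0.001, 0.001, 0.069], 0.0], [[0.001, 0.001, 0.071], 0.0], [[0.001, 0.001, 0.071], 0.0]])

```text
clock: 2.92
eef_pos: [576.5, 244.3, 30.5]
eef_rot: [3.142, 0.0, 3.128]
wrist_force: [-0.8, 1.1, 0.1]
finger_gap: 94.2
```

Emit:
send_rows(commands=[[[0, 0, 0], 0], [[0, 0, 0], 0], [[0, 0, 0], 0], [[0, 0, 0], 0], [[0, 0, 0], 0], [[0, 0, 0], 0], [[0, 0, 0], 0], [[0, 0, 0], 0]], hand=1, force=40)

```text
clock: 3.58
eef_pos: [576.5, 244.4, 30.5]
eef_rot: [3.142, 0.0, 3.128]
wrist_force: [-0.3, 0.1, 0.6]
finger_gap: 43.7
```

```bash
python3 - <<'E'
from h import *
im=manip.camera('wrist')[:,:,::-1]; cv2.imwrite('pics/w3.png',im)
print(manip.read_state())
E
```

```text
{'clock': 3.6333, 'joints': array([ 3.42489746e-01,  6.50564324e-01,  1.43977001e+00, -7.41134534e-06,
        1.05126547e+00, -1.21455136e+00]), 'qd': array([-2.01528036e-04, -6.41983312e-04, -1.53787590e-03,  2.42966300e-05,
       -8.92619807e-04,  1.30871411e-03]), 'effort': array([-7.26923608e-04, -6.72872686e+01, -3.06319034e+01,  9.48712346e-03,
        7.62897567e-02,  1.10890103e-04]), 'eef_pos': array([576.46126975, 244.38676522,  30.44120904]), 'eef_rot': array([-3.14158413e+00, -4.45420670e-06,  3.12784112e+00]), 'wrist_force': array([-0.59723659, -0.16274183,  0.29794559]), 'moment': array([ 0.02265271,  0.03979379, -0.01991449]), 'finger_gap': 40.08878860478593}
```

View pics/w3.png

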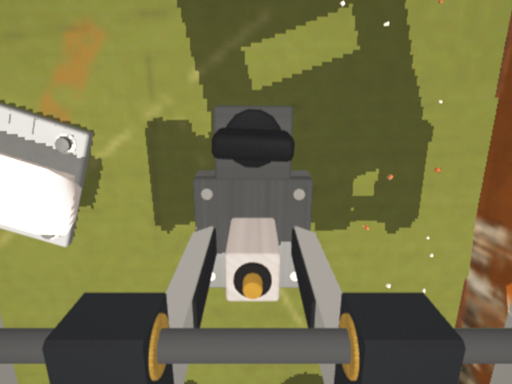

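Fingers still closing on the post; finish the grip.

Emit:
send_rows(commands=[[[0, 0, 0], 0], [[0, 0, 0], 0], [[0, 0, 0], 0], [[0, 0, 0], 0], [[0, 0, 0], 0], [[0, 0, 0], 0], [[0, 0, 0], 0], [[0, 0, 0], 0]], force=45)

```text
clock: 4.3
eef_pos: [576.5, 244.4, 30.5]
eef_rot: [-3.142, 0.0, 3.128]
wrist_force: [0.0, -0.4, -0.2]
finger_gap: 25.5
```

Emit:
send_rows(commands=[[[0, 0, -0.005], 0], [[0, 0, -0.012], 0], [[0, 0, -0.022], 0], [[0, 0, -0.032], 0], [[0, 0, -0.042], 0], [[0, 0, -0.05], 0], [[0, 0, -0.05], 0], [[0, 0, -0.05], 0]])

```text
clock: 4.97
eef_pos: [576.6, 244.4, 81.0]
eef_rot: [3.141, 0.001, 3.128]
wrist_force: [-0.1, 0.9, -3.8]
finger_gap: 25.7
```

```bash
python3 - <<'E'
from h import *
im=manip.camera('wrist')[:,:,::-1]; cv2.imwrite('pics/w4.png',im)
s=manip.read_state();print({k:s[k] for k in ('eef_pos','eef_rot','wrist_force','moment','finger_gap')})
im=manip.camera('scene')[:,:,::-1]; cv2.imwrite('pics/s4.png',cv2.resize(im[140:260,180:320],None,fx=5,fy=5,interpolation=2))
E
```

```text
{'eef_pos': array([576.32260905, 244.3150101 ,  80.31392359]), 'eef_rot': array([-3.14151639e+00, -1.66237293e-04,  3.12776903e+00]), 'wrist_force': array([-0.272306  ,  0.07987322, -3.64481702]), 'moment': array([ 0.02294676, -0.00487012,  0.00361033]), 'finger_gap': 25.824145266652955}
```

View pics/w4.png

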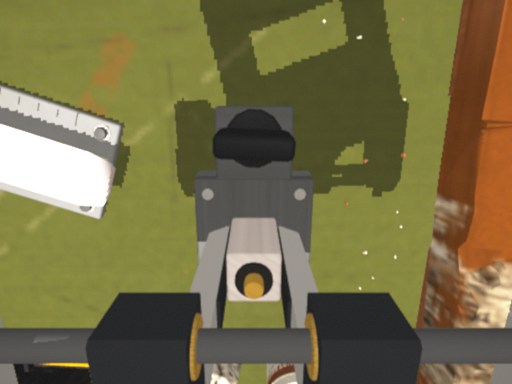

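View pics/s4.png

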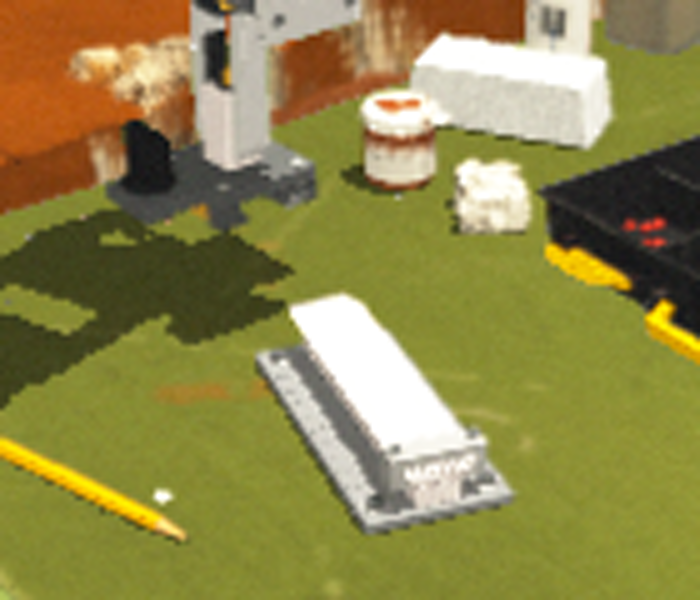

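```bash
cat >> h.py <<'E'
RO=np.array([523.6,50.5]); RY=-1.908; RD=np.array([np.cos(RY),np.sin(RY)]); RN=np.array([-RD[1],RD[0]])
TY=2.8046
def rp(x,y,z): return np.r_[RO+x*RD+y*RN,z]
def inrail(st=None):
    st=st or manip.read_state(); p=st['eef_pos'][:2]-RO
    f=st['wrist_force']
    print('rail x %.2f y %.2f z %.2f dyaw %.4f'%(p@RD,p@RN,st['eef_pos'][2],(st['eef_rot'][2]-TY)),'F along %.2f lat %.2f z %.2f'%(f[:2]@RD,f[:2]@RN,f[2]),'M',st['moment'].round(2),'t',round(st['clock'],2))
E
python3 -c "
from h import *
delta(rp(-145,0,80),TY);inrail()"
```

```text
shift mm [  3.8 -57.   -0. ] turn 0.3232 now [576.2 244.3  80. ] rot [-3.1413e+00 -7.0000e-04  3.1278e+00] t 5.07
rail x -200.25 y -14.49 z 79.97 dyaw 0.3232 F along 0.37 lat 0.64 z -4.07 M [-0.01 -0.02 -0.03] t 5.07
```

Emit:
send_rows(commands=[[[0.0, -0.006, 0], 0.04], [[0.001, -0.016, 0], 0.1], [[0.002, -0.028, 0], 0.17], [[0.003, -0.04, 0], 0.23], [[0.004, -0.05, 0], 0.28], [[0.004, -0.055, 0], 0.315], [[0.004, -0.057, 0], 0.323], [[0.004, -0.057, 0], 0.323]])

```text
clock: 5.73
eef_pos: [571.5, 187.1, 80.0]
eef_rot: [-3.141, -0.001, 2.805]
wrist_force: [0.5, 1.1, -3.2]
finger_gap: 25.6
```

```bash
python3 - <<'E'
from h import *
delta(rp(-145,0,52),TY);inrail()
E
```

```text
shift mm [ 0.   0.3 28. ] turn 0.0001 now [571.5 187.1  80. ] rot [-3.1411e+00 -6.0000e-04  2.8047e+00] t 5.73
rail x -144.74 y 0.05 z 80.01 dyaw 0.0001 F along -1.19 lat 0.16 z -3.22 M [ 0.1   0.02 -0.03] t 5.73
```

Emit:
send_rows(commands=[[[0, 0, 0.005], 0], [[0, 0, 0.011], 0], [[0, 0, 0.017], 0], [[0, 0, 0.023], 0], [[0, 0, 0.027], 0], [[0, 0, 0.028], 0], [[0, 0, 0.028], 0], [[0, 0, 0.028], 0]])

```text
clock: 6.4
eef_pos: [571.8, 187.5, 52.5]
eef_rot: [3.142, 0.0, 2.805]
wrist_force: [0.9, -0.5, -4.3]
finger_gap: 26.0
```

```bash
python3 - <<'E'
from h import *
st=manip.read_state()
im=manip.camera('wrist')[:,:,::-1]; cv2.imwrite('pics/w5.png',im)
np.save('w5.npy',np.r_[st['eef_pos'],st['eef_rot']]); inrail(st)
im=manip.camera('top')[:,:,::-1]; cv2.imwrite('pics/t5.png',cv2.resize(im[170:250,190:330],None,fx=5,fy=5,interpolation=2))
im=manip.camera('scene')[:,:,::-1]; cv2.imwrite('pics/s5.png',cv2.resize(im[160:260,190:310],None,fx=6,fy=6,interpolation=2))
E
```

```text
rail x -145.18 y 0.13 z 52.55 dyaw 0.0003 F along 0.22 lat 1.02 z -4.26 M [-0.01 -0.   -0.01] t 6.4
```

View pics/w5.png

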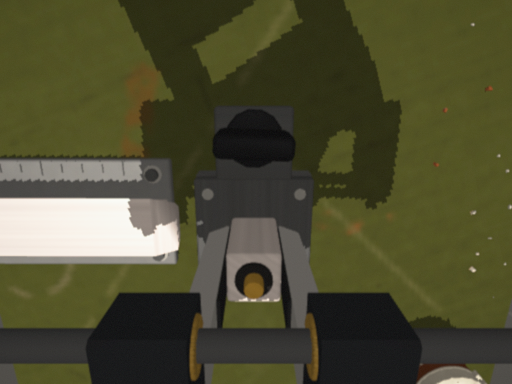

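View pics/s5.png

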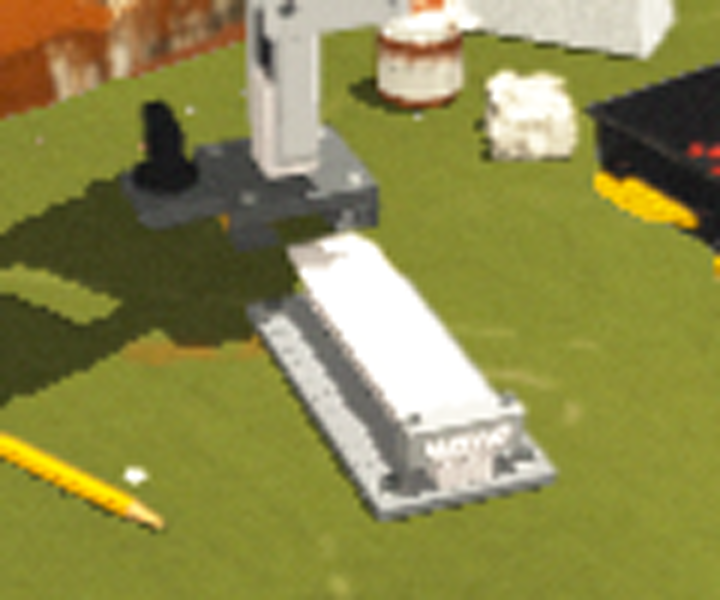

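```bash
python3 - <<'E'
from h import *
v=np.load('w5.npy'); w=cam('wrist',dict(eef_pos=v[:3],eef_rot=v[3:]))
im=cv2.imread('pics/w5.png')
cv2.imwrite('pics/w5z.png',cv2.resize(im[140:305,60:320],None,fx=3,fy=3,interpolation=2))
g=im.min(2).astype(float)
R_=lambda p:(np.round([(p[:2]-RO)@RD,(p[:2]-RO)@RN],2))
for u in (5,30,60,90,110):
    col=g[175:275,u]; k=np.diff(col); print(u,[ (175+i,k[i]) for i in np.argsort(-abs(k))[:5]])
E
```

```text
5 [(np.int64(197), np.float64(67.0)), (np.int64(198), np.float64(60.0)), (np.int64(255), np.float64(-54.0)), (np.int64(263), np.float64(-45.0)), (np.int64(262), np.float64(-27.0))]
30 [(np.int64(197), np.float64(69.0)), (np.int64(198), np.float64(60.0)), (np.int64(255), np.float64(-52.0)), (np.int64(263), np.float64(-45.0)), (np.int64(196), np.float64(29.0))]
60 [(np.int64(197), np.float64(74.0)), (np.int64(198), np.float64(57.0)), (np.int64(255), np.float64(-48.0)), (np.int64(263), np.float64(-47.0)), (np.int64(179), np.float64(-36.0))]
90 [(np.int64(197), np.float64(77.0)), (np.int64(198), np.float64(68.0)), (np.int64(255), np.float64(-51.0)), (np.int64(263), np.float64(-48.0)), (np.int64(180), np.float64(-38.0))]
110 [(np.int64(197), np.float64(79.0)), (np.int64(198), np.float64(67.0)), (np.int64(255), np.float64(-50.0)), (np.int64(263), np.float64(-49.0)), (np.int64(178), np.float64(-34.0))]
```

View pics/w5z.png

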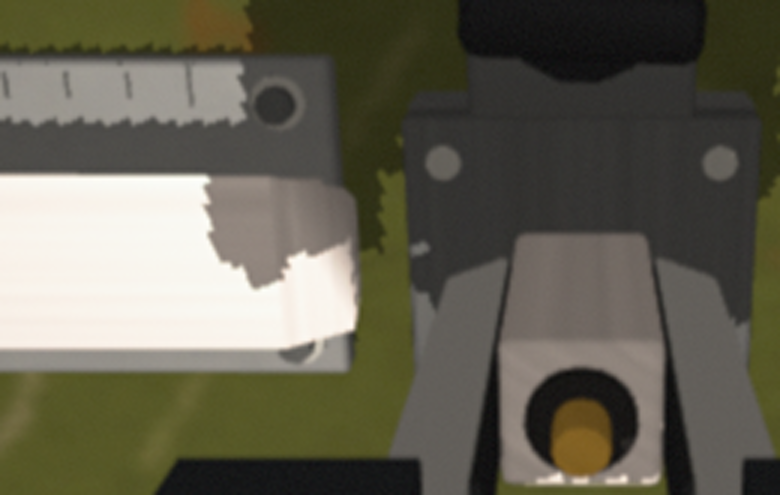

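```bash
python3 - <<'E'
from h import *
v=np.load('w5.npy'); w=cam('wrist',dict(eef_pos=v[:3],eef_rot=v[3:]))
R_=lambda p:np.round([(p[:2]-RO)@RD,(p[:2]-RO)@RN],2)
print('tcp',R_(v[:3]))
for r in (198.2,256): print('dovetail edge',R_(onz(w,(80,r),32)))
for r in (158.7,263.5): print('foot edge',R_(onz(w,(120,r),8)))
oz=v[2]-30.44
for q in [(582,340),(582,483)]: print('post top',R_(onz(w,(q[0]/3+60-.33,q[1]/3+140-.33),oz+71)))
print('plate near edge',R_(onz(w,(582/3+60,115/3+139.67),oz+23)))
for q in [(443,162),(720,162)]: print('screw',R_(onz(w,(q[0]/3+59.67,q[1]/3+139.67),oz+23)))
print('tip',R_(onz(w,(358/3+59.67,250/3+139.67),29.5)))
E
```

```text
tcp [-1.4518e+02  1.3000e-01]
dovetail edge [-35.45 -19.66]
dovetail edge [-29.41  20.9 ]
foot edge [-53.93 -40.28]
foot edge [-44.77  39.77]
post top [-145.27  -12.87]
post top [-145.3    12.72]
plate near edge [-145.47  -36.33]
screw [-118.    -26.78]
screw [-172.38  -26.83]
tip [-96.41  -1.82]
```

Emit:
send_rows(commands=[[[0, 0, 0.001], 0], [[0, 0, 0.0024], 0], [[0, -0.002, 0.0024], 0], [[0, -0.005, 0.0024], 0], [[0, -0.009, 0.0024], 0], [[0, -0.013, 0.0024], 0], [[0, -0.016, 0.0024], 0], [[0, -0.018, 0.0024], 0]])

```text
clock: 7.22
eef_pos: [565.6, 169.9, 50.1]
eef_rot: [3.142, 0.0, 2.804]
wrist_force: [0.1, -0.6, -3.8]
finger_gap: 25.5
```

```bash
python3 -c "
from h import *
inrail()"
```

```text
rail x -126.58 y 0.16 z 50.14 dyaw -0.0002 F along 0.53 lat 0.28 z -3.79 M [-0.01 -0.03  0.03] t 7.22
```

Emit:
send_rows(commands=[[[0, -0.001, 0], 0], [[0, -0.002, 0], 0], [[0, -0.003, 0], 0], [[0, -0.004, 0], 0], [[0, -0.005, 0], 0], [[0, -0.006, 0], 0], [[0, -0.007, 0], 0], [[0, -0.008, 0], 0]])

```text
clock: 7.88
eef_pos: [563.0, 162.8, 50.0]
eef_rot: [-3.142, -0.0, 2.805]
wrist_force: [-0.6, 0.2, -3.9]
finger_gap: 25.8
```

```bash
python3 -c "
from h import *
inrail()"
```

```text
rail x -119.05 y 0.06 z 50.03 dyaw 0.0003 F along -0.02 lat -0.59 z -3.87 M [-0.   -0.03  0.01] t 7.88
```

Emit:
send_rows(commands=[[[0, -0.001, 0], 0], [[0, -0.002, 0], 0], [[0, -0.003, 0], 0], [[0, -0.004, 0], 0], [[0, -0.005, 0], 0], [[0, -0.006, 0], 0], [[0, -0.007, 0], 0], [[0, -0.008, 0], 0]])

```text
clock: 8.55
eef_pos: [560.4, 155.2, 50.0]
eef_rot: [-3.142, -0.0, 2.805]
wrist_force: [0.3, 0.5, -3.6]
finger_gap: 25.5
```

```bash
python3 -c "
from h import *
inrail()"
```

```text
rail x -111.02 y 0.06 z 50.05 dyaw 0.0002 F along -0.54 lat 0.10 z -3.60 M [ 0.02 -0.05  0.  ] t 8.55
```

No contact forces; past the transition. Continue a little faster, checking.

Emit:
send_rows(commands=[[[0, -0.0015, 0], 0], [[0, -0.003, 0], 0], [[0, -0.0045, 0], 0], [[0, -0.006, 0], 0], [[0, -0.0075, 0], 0], [[0, -0.009, 0], 0], [[0, -0.0105, 0], 0], [[0, -0.012, 0], 0]])

```text
clock: 9.22
eef_pos: [556.4, 143.8, 50.1]
eef_rot: [-3.142, 0.0, 2.805]
wrist_force: [-0.3, 0.6, -3.4]
finger_gap: 25.6
```

```bash
python3 -c "
from h import *
inrail()"
```

```text
rail x -98.95 y 0.09 z 50.06 dyaw 0.0002 F along -0.50 lat -0.47 z -3.39 M [-0.01 -0.04  0.  ] t 9.22
```

Emit:
send_rows(commands=[[[0, -0.002, 0], 0], [[0, -0.005, 0], 0], [[0, -0.008, 0], 0], [[0, -0.011, 0], 0], [[0, -0.014, 0], 0], [[0, -0.017, 0], 0], [[0, -0.02, 0], 0], [[0, -0.022, 0], 0]])

```text
clock: 9.88
eef_pos: [549.1, 122.9, 50.1]
eef_rot: [-3.142, -0.0, 2.805]
wrist_force: [-0.3, 0.0, -3.4]
finger_gap: 25.7
```

```bash
python3 -c "
from h import *
inrail()"
```

```text
rail x -76.73 y 0.10 z 50.06 dyaw 0.0001 F along 0.10 lat -0.28 z -3.39 M [ 0.04 -0.02  0.02] t 9.88
```

Emit:
send_rows(commands=[[[0, -0.002, 0], 0], [[0, -0.005, 0], 0], [[0, -0.008, 0], 0], [[0, -0.011, 0], 0], [[0, -0.014, 0], 0], [[0, -0.017, 0], 0], [[0, -0.02, 0], 0], [[0, -0.022, 0], 0]])

```text
clock: 10.55
eef_pos: [541.8, 102.1, 50.1]
eef_rot: [-3.142, -0.0, 2.805]
wrist_force: [0.3, 0.1, -4.3]
finger_gap: 25.7
```

```bash
python3 -c "
from h import *
inrail()"
```

```text
rail x -54.75 y 0.09 z 50.05 dyaw 0.0001 F along -0.16 lat 0.22 z -4.33 M [-0.02  0.02 -0.02] t 10.55
```

Emit:
send_rows(commands=[[[0, -0.003, 0], 0], [[0, -0.007, 0], 0], [[0, -0.012, 0], 0], [[0, -0.017, 0], 0], [[0, -0.022, 0], 0], [[0, -0.027, 0], 0], [[0, -0.031, 0], 0], [[0, -0.033, 0], 0]])

```text
clock: 11.22
eef_pos: [530.8, 70.7, 50.1]
eef_rot: [-3.141, -0.0, 2.804]
wrist_force: [-0.3, 0.6, -4.7]
finger_gap: 25.6
```

```bash
python3 - <<'E'
from h import *
inrail()
im=manip.camera('wrist')[:,:,::-1]; cv2.imwrite('pics/w6.png',im)
im=manip.camera('scene')[:,:,::-1]; cv2.imwrite('pics/s6.png',cv2.resize(im[160:260,190:310],None,fx=6,fy=6,interpolation=2))
E
```

```text
rail x -21.50 y 0.12 z 50.05 dyaw -0.0002 F along -0.48 lat -0.45 z -4.66 M [-0.05 -0.01 -0.01] t 11.22
```

View pics/w6.png

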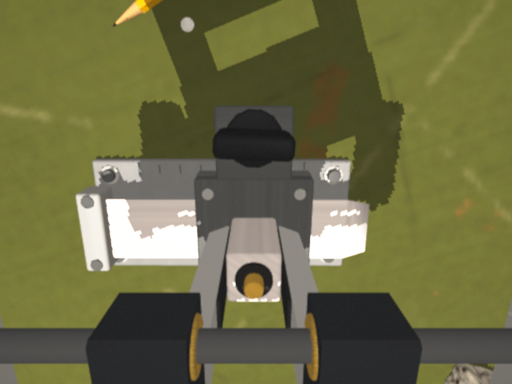

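View pics/s6.png

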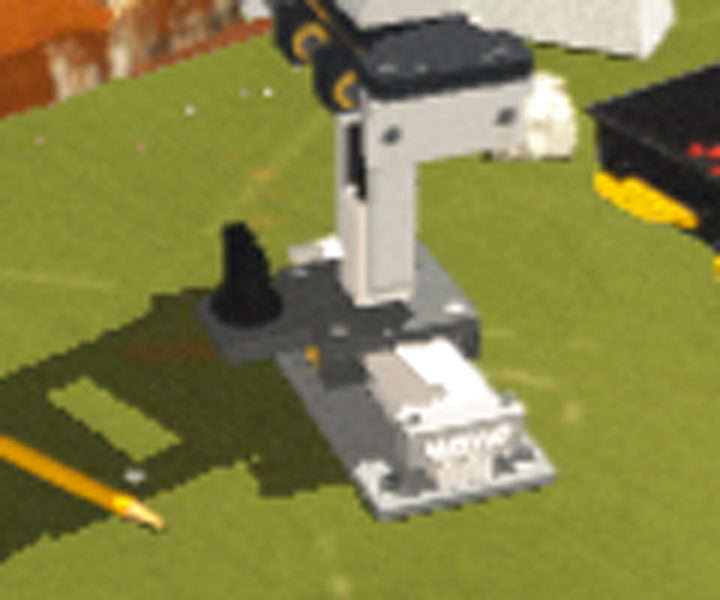

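Emit:
send_rows(commands=[[[0, -0.003, 0], 0], [[0, -0.008, 0], 0], [[0, -0.014, 0], 0], [[0, -0.02, 0], 0], [[0, -0.027, 0], 0], [[0, -0.033, 0], 0], [[0, -0.038, 0], 0], [[0, -0.04, 0], 0]])

```text
clock: 11.98
eef_pos: [517.6, 32.8, 50.1]
eef_rot: [-3.142, 0.0, 2.804]
wrist_force: [1.0, -0.3, -3.4]
finger_gap: 25.8
```

Emit:
send_rows(commands=[[[0, -0.002, 0.0003], 0], [[0, -0.004, 0.0003], 0], [[0, -0.006, 0.0003], 0], [[0, -0.008, 0.0003], 0], [[0, -0.0095, 0.0003], 0], [[0, -0.0105, 0.0003], 0], [[0, -0.011, 0.0003], 0], [[0, -0.011, 0.0003], 0]])

```text
clock: 12.65
eef_pos: [514.1, 23.2, 49.7]
eef_rot: [-3.142, -0.0, 2.805]
wrist_force: [-0.9, -0.5, -3.3]
finger_gap: 25.9
```

```bash
python3 - <<'E'
from h import *
inrail()
E
```

```text
rail x 28.93 y 0.12 z 49.74 dyaw 0.0001 F along 0.74 lat -0.66 z -3.30 M [ 0.02 -0.01  0.03] t 12.65
```

Emit:
send_rows(commands=[[[0, -0.0005, 0], 0], [[0, -0.001, 0], 0], [[0, -0.0015, 0], 0], [[0, -0.002, 0], 0], [[0, -0.0025, 0], 0], [[0, -0.003, 0], 0], [[0, -0.0033, 0], 0], [[0, -0.0035, 0], 0]])

```text
clock: 13.32
eef_pos: [513.0, 19.9, 49.7]
eef_rot: [-3.142, 0.0, 2.805]
wrist_force: [-0.5, 0.0, -4.9]
finger_gap: 25.9
```

```bash
python3 - <<'E'
from h import *
inrail()
E
```

```text
rail x 32.42 y 0.12 z 49.74 dyaw 0.0002 F along 0.12 lat -0.48 z -4.88 M [ 0.05 -0.06  0.01] t 13.32
```

Emit:
send_rows(commands=[[[0, -0.0002, 0], 0], [[0, -0.0004, 0], 0], [[0, -0.0006, 0], 0], [[0, -0.0008, 0], 0], [[0, -0.001, 0], 0], [[0, -0.0012, 0], 0], [[0, -0.0013, 0], 0], [[0, -0.0013, 0], 0]])

```text
clock: 13.98
eef_pos: [512.6, 18.7, 49.8]
eef_rot: [3.142, 0.0, 2.805]
wrist_force: [0.4, -0.3, -3.9]
finger_gap: 25.7
```

```bash
python3 - <<'E'
from h import *
inrail()
E
```

```text
rail x 33.69 y 0.14 z 49.76 dyaw 0.0002 F along 0.13 lat 0.51 z -3.90 M [ 0.01 -0.    0.03] t 13.98
```

Emit:
send_rows(commands=[[[0, -0.0002, 0], 0], [[0, -0.0004, 0], 0], [[0, -0.0006, 0], 0], [[0, -0.0008, 0], 0], [[0, -0.001, 0], 0], [[0, -0.001, 0], 0], [[0, -0.001, 0], 0], [[0, -0.001, 0], 0]])

```text
clock: 14.65
eef_pos: [512.2, 17.7, 49.8]
eef_rot: [-3.142, -0.0, 2.805]
wrist_force: [-0.0, 0.5, -3.9]
finger_gap: 25.9
```

```bash
python3 - <<'E'
from h import *
inrail()
E
```

```text
rail x 34.69 y 0.12 z 49.75 dyaw 0.0002 F along -0.46 lat -0.20 z -3.91 M [ 0.03 -0.01 -0.04] t 14.65
```

Emit:
send_rows(commands=[[[0, -0.0002, 0], 0], [[0, -0.0004, 0], 0], [[0, -0.0006, 0], 0], [[0, -0.0008, 0], 0], [[0, -0.0008, 0], 0], [[0, -0.0008, 0], 0], [[0, -0.0008, 0], 0], [[0, -0.0008, 0], 0]])

```text
clock: 15.32
eef_pos: [512.0, 17.0, 49.7]
eef_rot: [3.142, 0.0, 2.805]
wrist_force: [0.8, 0.2, -4.0]
finger_gap: 26.0
```

```bash
python3 - <<'E'
from h import *
inrail()
E
```

```text
rail x 35.43 y 0.12 z 49.74 dyaw 0.0002 F along -0.42 lat 0.70 z -3.96 M [ 0.11 -0.03 -0.01] t 15.32
```

Emit:
send_rows(commands=[[[0, -0.0001, 0], 0], [[0, -0.0002, 0], 0], [[0, -0.0003, 0], 0], [[0, -0.0004, 0], 0], [[0, -0.0005, 0], 0], [[0, -0.0005, 0], 0], [[0, -0.0005, 0], 0], [[0, -0.0005, 0], 0]])

```text
clock: 15.98
eef_pos: [512.0, 16.9, 49.8]
eef_rot: [3.141, 0.0, 2.805]
wrist_force: [1.1, 5.9, -3.6]
finger_gap: 25.6
```

```bash
python3 - <<'E'
from h import *
inrail()
E
```

```text
rail x 35.51 y 0.18 z 49.81 dyaw 0.0001 F along -5.91 lat -0.87 z -3.62 M [ 1.18 -0.39 -0.04] t 15.98
```

Emit:
send_rows(commands=[[[0, -0.0001, 0], 0], [[0, -0.0002, 0], 0], [[0, -0.0003, 0], 0], [[0, -0.0004, 0], 0], [[0, -0.0005, 0], 0], [[0, -0.0005, 0], 0], [[0, -0.0005, 0], 0], [[0, -0.0005, 0], 0]])

```text
clock: 16.65
eef_pos: [512.0, 16.9, 49.9]
eef_rot: [3.14, 0.0, 2.805]
wrist_force: [2.9, 9.5, -5.1]
finger_gap: 25.4
```

```bash
python3 - <<'E'
from h import *
inrail()
E
```

```text
rail x 35.56 y 0.17 z 49.85 dyaw 0.0001 F along -9.96 lat -0.42 z -5.06 M [ 1.99 -0.63 -0.04] t 16.65
```

Emit:
send_rows(commands=[[[0, 0.0003, 0.0002], 0], [[0, 0.0006, 0.0004], 0], [[0, 0.0009, 0.0004], 0], [[0, 0.0009, 0.0004], 0], [[0, 0.0009, 0.0004], 0], [[0, 0.0009, 0.0004], 0], [[0, 0.0009, 0.0004], 0], [[0, 0.0009, 0.0004], 0]])

```text
clock: 17.32
eef_pos: [512.1, 17.0, 49.4]
eef_rot: [3.141, 0.0, 2.805]
wrist_force: [1.9, 5.3, -1.9]
finger_gap: 25.8
```

```bash
python3 - <<'E'
from h import *
inrail()
E
```

```text
rail x 35.48 y 0.21 z 49.44 dyaw 0.0002 F along -5.58 lat 0.03 z -1.86 M [ 0.89 -0.31 -0.02] t 17.32
```

Emit:
send_rows(commands=[[[0, 0, 0], 0], [[0, 0, 0], 0], [[0, 0, 0], 0], [[0, 0, 0], 0], [[0, 0, 0], 0], [[0, 0, 0], 0], [[0, 0, 0], 0], [[0, 0, 0], 0]], hand=0)

```text
clock: 17.98
eef_pos: [512.0, 16.9, 49.3]
eef_rot: [-3.142, -0.0, 2.805]
wrist_force: [-0.4, 0.1, 0.8]
finger_gap: 47.0
```

```bash
python3 - <<'E'
from h import *
inrail()
im=manip.camera('wrist')[:,:,::-1]; cv2.imwrite('pics/w7.png',im)
E
```

```text
rail x 35.61 y 0.14 z 49.34 dyaw 0.0002 F along 0.03 lat -0.36 z 0.82 M [ 0.   -0.01  0.02] t 17.98
```

View pics/w7.png

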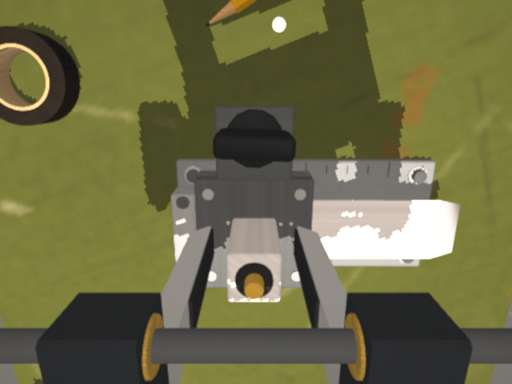

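Emit:
send_rows(commands=[[[0, 0, -0.012], 0], [[0, 0, -0.03], 0], [[0, 0, -0.05], 0.0], [[0, 0, -0.065], 0.1], [[0.015, 0, -0.07], 0.22], [[0.03, 0, -0.07], 0.34], [[0.045, 0, -0.07], 0.46], [[0.06, 0, -0.07], 0.58]])

```text
clock: 18.7
eef_pos: [454.7, 36.9, 119.4]
eef_rot: [3.141, 0.0, 2.219]
wrist_force: [0.3, -0.0, -1.0]
finger_gap: 47.0
```

Emit:
send_rows(commands=[[[0, 0, 0], 0.12], [[0, 0, 0], 0.24], [[0, 0, 0], 0.36], [[0, 0, 0], 0.48], [[0, 0, 0], 0.6], [[0, 0, 0], 0.72], [[0, 0, 0], 0.84], [[0, 0, 0], 0.96]])

```text
clock: 19.37
eef_pos: [455.3, 36.7, 119.4]
eef_rot: [-3.142, 0.0, 1.259]
wrist_force: [-0.1, 0.2, -0.5]
finger_gap: 47.0
```

```bash
python3 - <<'E'
from h import *
inrail()
delta(rp(35.5,-60+0.15,120),RY+np.pi-.02)
st=manip.read_state()
im=manip.camera('wrist')[:,:,::-1]; cv2.imwrite('pics/w8.png',im)
np.save('w8.npy',np.r_[st['eef_pos'],st['eef_rot']])
E
```

```text
rail x 35.61 y -59.91 z 119.36 dyaw -1.5457 F along -0.13 lat -0.19 z -0.52 M [-0.01  0.08 -0.05] t 19.37
shift mm [ 0.1  0.1 -0.6] turn 0.0453 now [455.3  36.7 119.4] rot [-3.1416  0.      1.2589] t 19.37
```

View pics/w8.png

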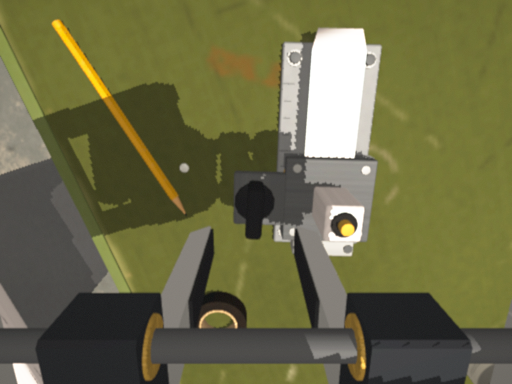

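Emit:
send_rows(commands=[[[0, 0, 0.008], 0.03], [[0, 0, 0.018], 0.03], [[0, 0, 0.029], 0.03], [[0, 0, 0.04], 0.03], [[0, 0, 0.05], 0.03], [[0, 0, 0.059], 0.03], [[0, 0, 0.064], 0.03], [[0, 0, 0.066], 0.03]])

```text
clock: 20.08
eef_pos: [455.0, 36.7, 52.4]
eef_rot: [-3.14, 0.0, 1.236]
wrist_force: [0.1, 0.5, -0.2]
finger_gap: 47.1
```

```bash
python3 - <<'E'
from h import *
inrail()
im=manip.camera('wrist')[:,:,::-1]; cv2.imwrite('pics/w9.png',im)
E
```

```text
rail x 35.71 y -60.20 z 52.43 dyaw -1.5690 F along -0.55 lat -0.08 z -0.17 M [-0.01  0.07  0.01] t 20.08
```

View pics/w9.png

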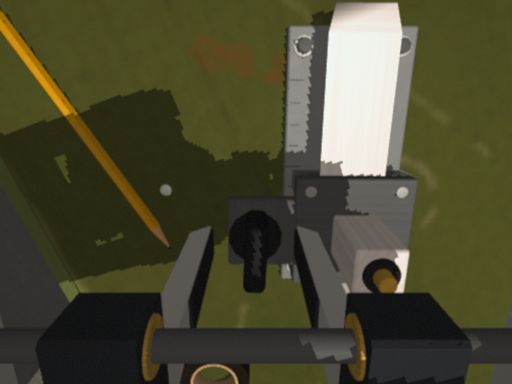

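Emit:
send_rows(commands=[[[0, 0, -0.0005], 0], [[0, 0, -0.0005], 0], [[0, 0, -0.0005], 0], [[0, 0, -0.0005], 0], [[0, 0, -0.0005], 0], [[0, 0, -0.0005], 0], [[0, 0, -0.0005], 0], [[0, 0, -0.0005], 0]], hand=1, force=50)

```text
clock: 20.8
eef_pos: [455.4, 36.7, 54.0]
eef_rot: [3.141, -0.0, 1.235]
wrist_force: [-0.9, 0.8, 1.8]
finger_gap: 11.6
```

```bash
python3 - <<'E'
from h import *
inrail()
E
```

```text
rail x 35.53 y -59.77 z 54.00 dyaw -1.5697 F along -0.47 lat -1.12 z 1.82 M [-0.04  0.13  0.03] t 20.8
```

Emit:
send_rows(commands=[[[0, 0, 0], 0.03], [[0, 0, 0], 0.06], [[0, 0, 0], 0.09], [[0, 0, 0], 0.12], [[0, 0, 0], 0.15], [[0, 0, 0], 0.15], [[0, 0, 0], 0.15], [[0, 0, 0], 0.15]])

```text
clock: 21.47
eef_pos: [455.5, 36.8, 54.0]
eef_rot: [3.141, -0.0, 1.086]
wrist_force: [0.4, 1.8, 2.0]
finger_gap: 11.6
```

```bash
python3 - <<'E'
from h import *
inrail()
for i in range(4):
    manip.camera('top'); s=manip.read_state(); print(s['moment'].round(3),s['wrist_force'].round(2),s['finger_gap'])
E
```

```text
rail x 35.45 y -59.74 z 53.98 dyaw -1.7189 F along -1.87 lat -0.20 z 2.01 M [ 0.27 -0.06  0.07] t 21.47
[ 0.316 -0.041  0.016] [1.01 2.72 2.37] 11.545792439202296
[ 0.409 -0.144  0.109] [0.43 2.38 3.01] 11.591544896925337
[ 0.437 -0.091  0.13 ] [1.1  3.01 2.83] 11.754136004445224
[ 0.451 -0.158  0.067] [1.65 2.65 3.06] 11.653748731566308
```

```bash
cat >> h.py <<'E'
def feel(n=4):
    M=[];F=[]
    for i in range(n):
        s=manip.read_state(); M.append(s['moment']); F.append(s['wrist_force']); manip.camera('top')
    F=np.mean(F,0); M=np.mean(M,0); p=s['eef_pos'][:2]-RO
    print('knob %.3f Mz %.3f (+-%.3f) Flat %.2f Falong %.2f Fz %.2f  x %.2f y %.2f gap %.2f t %.2f'%(RY+np.pi-s['eef_rot'][2],M[2],np.std([0])if 0 else 0,F[:2]@RN,F[:2]@RD,F[2],p@RD,p@RN,s['finger_gap'],s['clock']),M.round(2))
E
echo
```

Emit:
send_rows(commands=[[[0, 0, 0], 0.03], [[0, 0, 0], 0.06], [[0, 0, 0], 0.09], [[0, 0, 0], 0.12], [[0, 0, 0], 0.15], [[0, 0, 0], 0.15], [[0, 0, 0], 0.15], [[0, 0, 0], 0.15]])

```text
clock: 22.33
eef_pos: [455.4, 36.8, 53.9]
eef_rot: [3.141, -0.0, 0.936]
wrist_force: [0.4, 2.8, 3.7]
finger_gap: 12.2
```

```bash
python3 -c "
from h import *
feel(4)"
```

```text
knob 0.298 Mz 0.107 (+-0.000) Flat 0.13 Falong -3.88 Fz 3.16  x 35.53 y -59.79 gap 11.41 t 22.48 [ 0.56 -0.21  0.11]
```

Emit:
send_rows(commands=[[[0, 0, 0], 0.015], [[0, 0, 0], 0.03], [[0, 0, 0], 0.045], [[0, 0, 0], 0.06], [[0, 0, 0], 0.06], [[0, 0, 0], 0.06], [[0, 0, 0], 0.06], [[0, 0, 0], 0.06]])

```text
clock: 23.2
eef_pos: [455.4, 36.7, 53.9]
eef_rot: [3.142, -0.0, 0.875]
wrist_force: [1.9, 3.6, 4.1]
finger_gap: 11.9
```

```bash
python3 -c "
from h import *
feel(4)"
```

```text
knob 0.359 Mz 0.165 (+-0.000) Flat 0.44 Falong -4.17 Fz 3.45  x 35.58 y -59.84 gap 11.82 t 23.35 [ 0.7  -0.34  0.16]
```

Emit:
send_rows(commands=[[[0, 0, 0], 0.02], [[0, 0, 0], 0.04], [[0, 0, 0], 0.05], [[0, 0, 0], 0.05], [[0, 0, 0], 0.05], [[0, 0, 0], 0.05], [[0, 0, 0], 0.05], [[0, 0, 0], 0.05]])

```text
clock: 24.07
eef_pos: [455.3, 36.7, 53.9]
eef_rot: [3.142, -0.0, 0.825]
wrist_force: [1.4, 3.0, 4.1]
finger_gap: 11.6
```

```bash
python3 -c "
from h import *
feel(4)"
```

```text
knob 0.409 Mz 0.139 (+-0.000) Flat 0.93 Falong -4.42 Fz 3.93  x 35.61 y -59.86 gap 11.64 t 24.22 [ 0.7  -0.37  0.14]
```

Emit:
send_rows(commands=[[[0, 0, 0], 0.02], [[0, 0, 0], 0.04], [[0, 0, 0], 0.05], [[0, 0, 0], 0.05], [[0, 0, 0], 0.05], [[0, 0, 0], 0.05], [[0, 0, 0], 0.05], [[0, 0, 0], 0.05]])

```text
clock: 24.93
eef_pos: [455.3, 36.7, 53.9]
eef_rot: [-3.142, 0.0, 0.775]
wrist_force: [2.2, 4.5, 5.1]
finger_gap: 12.2
```

```bash
python3 -c "
from h import *
feel(4)"
```

```text
knob 0.459 Mz 0.143 (+-0.000) Flat 0.60 Falong -4.66 Fz 4.57  x 35.59 y -59.85 gap 11.62 t 25.08 [ 0.66 -0.44  0.14]
```

Emit:
send_rows(commands=[[[0, 0, 0], 0.02], [[0, 0, 0], 0.04], [[0, 0, 0], 0.05], [[0, 0, 0], 0.05], [[0, 0, 0], 0.05], [[0, 0, 0], 0.05], [[0, 0, 0], 0.05], [[0, 0, 0], 0.05]])

```text
clock: 25.8
eef_pos: [455.3, 36.7, 53.8]
eef_rot: [-3.142, 0.0, 0.725]
wrist_force: [2.9, 3.6, 4.4]
finger_gap: 12.0
```

```bash
python3 -c "
from h import *
feel(4)"
```

```text
knob 0.509 Mz 0.144 (+-0.000) Flat 0.89 Falong -4.26 Fz 4.34  x 35.60 y -59.89 gap 11.42 t 25.95 [ 0.69 -0.39  0.14]
```

Baseline steady at 0.14 N m. Continue.

Emit:
send_rows(commands=[[[0, 0, 0], 0.02], [[0, 0, 0], 0.04], [[0, 0, 0], 0.05], [[0, 0, 0], 0.05], [[0, 0, 0], 0.05], [[0, 0, 0], 0.05], [[0, 0, 0], 0.05], [[0, 0, 0], 0.05]])

```text
clock: 26.67
eef_pos: [455.3, 36.7, 53.8]
eef_rot: [-3.142, 0.0, 0.675]
wrist_force: [1.0, 4.2, 4.7]
finger_gap: 11.7
```

```bash
python3 -c "
from h import *
feel(3)"
```

```text
knob 0.559 Mz 0.172 (+-0.000) Flat 0.19 Falong -4.32 Fz 4.68  x 35.61 y -59.89 gap 11.48 t 26.77 [ 0.75 -0.38  0.17]
```

Emit:
send_rows(commands=[[[0, 0, 0], 0.02], [[0, 0, 0], 0.04], [[0, 0, 0], 0.05], [[0, 0, 0], 0.05], [[0, 0, 0], 0.05], [[0, 0, 0], 0.05], [[0, 0, 0], 0.05], [[0, 0, 0], 0.05]])

```text
clock: 27.48
eef_pos: [455.3, 36.7, 53.8]
eef_rot: [-3.142, 0.0, 0.625]
wrist_force: [2.0, 4.6, 3.7]
finger_gap: 11.6
```

```bash
python3 -c "
from h import *
feel(3)"
```

```text
knob 0.609 Mz 0.172 (+-0.000) Flat 0.47 Falong -4.44 Fz 4.17  x 35.61 y -59.89 gap 12.01 t 27.58 [ 0.74 -0.33  0.17]
```

Emit:
send_rows(commands=[[[0, 0, 0], 0.02], [[0, 0, 0], 0.04], [[0, 0, 0], 0.05], [[0, 0, 0], 0.05], [[0, 0, 0], 0.05], [[0, 0, 0], 0.05], [[0, 0, 0], 0.05], [[0, 0, 0], 0.05]])

```text
clock: 28.3
eef_pos: [455.3, 36.7, 53.9]
eef_rot: [-3.142, 0.0, 0.575]
wrist_force: [1.0, 4.4, 5.6]
finger_gap: 11.7
```

```bash
python3 -c "
from h import *
feel(3)"
```

```text
knob 0.659 Mz 0.195 (+-0.000) Flat -0.42 Falong -4.41 Fz 4.75  x 35.60 y -59.90 gap 11.28 t 28.40 [ 0.78 -0.2   0.2 ]
```

Emit:
send_rows(commands=[[[0, 0, 0], 0.02], [[0, 0, 0], 0.04], [[0, 0, 0], 0.05], [[0, 0, 0], 0.05], [[0, 0, 0], 0.05], [[0, 0, 0], 0.05], [[0, 0, 0], 0.05], [[0, 0, 0], 0.05]])

```text
clock: 29.12
eef_pos: [455.3, 36.7, 53.9]
eef_rot: [-3.142, 0.0, 0.525]
wrist_force: [0.7, 4.6, 6.2]
finger_gap: 11.7
```

```bash
python3 -c "
from h import *
feel(4)"
```

```text
knob 0.709 Mz 0.202 (+-0.000) Flat -1.23 Falong -3.82 Fz 6.29  x 35.61 y -59.96 gap 11.77 t 29.27 [ 0.82 -0.03  0.2 ]
```

Emit:
send_rows(commands=[[[0, 0, 0], 0.02], [[0, 0, 0], 0.04], [[0, 0, 0], 0.05], [[0, 0, 0], 0.05], [[0, 0, 0], 0.05], [[0, 0, 0], 0.05], [[0, 0, 0], 0.05], [[0, 0, 0], 0.05]])

```text
clock: 29.98
eef_pos: [455.2, 36.8, 53.9]
eef_rot: [-3.141, 0.0, 0.475]
wrist_force: [0.4, 5.6, 7.2]
finger_gap: 11.2
```

```bash
python3 -c "
from h import *
feel(4)"
```

```text
knob 0.759 Mz 0.264 (+-0.000) Flat -2.31 Falong -4.61 Fz 6.86  x 35.60 y -60.06 gap 11.52 t 30.13 [0.92 0.14 0.26]
```

Emit:
send_rows(commands=[[[-0.0001, -0.0001, 0], 0.0], [[-0.0003, -0.0003, -0.0004], 0.01], [[-0.0003, -0.0003, -0.0004], 0.03], [[-0.0003, -0.0003, -0.0004], 0.05], [[-0.0003, -0.0003, -0.0004], 0.05], [[-0.0003, -0.0003, -0.0004], 0.05], [[-0.0003, -0.0003, -0.0004], 0.05], [[-0.0003, -0.0003, -0.0004], 0.05]])

```text
clock: 30.85
eef_pos: [454.8, 36.8, 54.1]
eef_rot: [-3.141, 0.0, 0.425]
wrist_force: [2.4, 3.1, -1.0]
finger_gap: 11.4
```

```bash
python3 -c "
from h import *
feel(4)"
```

```text
knob 0.809 Mz 0.165 (+-0.000) Flat 1.33 Falong -3.75 Fz -0.97  x 35.69 y -60.43 gap 11.78 t 31.00 [ 0.7  -0.27  0.16]
```

Emit:
send_rows(commands=[[[0, 0, 0], 0.02], [[0, 0, 0], 0.04], [[0, 0, 0], 0.05], [[0, 0, 0], 0.05], [[0, 0, 0], 0.05], [[0, 0, 0], 0.05], [[0, 0, 0], 0.05], [[0, 0, 0], 0.05]])

```text
clock: 31.72
eef_pos: [454.7, 36.9, 54.2]
eef_rot: [-3.141, 0.0, 0.375]
wrist_force: [-1.1, 5.5, -0.5]
finger_gap: 11.6
```

```bash
python3 -c "
from h import *
feel(4)"
```

```text
knob 0.859 Mz 0.200 (+-0.000) Flat -2.01 Falong -4.56 Fz -1.03  x 35.62 y -60.50 gap 11.49 t 31.87 [1.01 0.3  0.2 ]
```

Emit:
send_rows(commands=[[[0, 0, 0], 0.02], [[0, 0, 0], 0.04], [[0, 0, 0], 0.05], [[0, 0, 0], 0.05], [[0, 0, 0], 0.05], [[0, 0, 0], 0.05], [[0, 0, 0], 0.05], [[0, 0, 0], 0.05]])

```text
clock: 32.58
eef_pos: [454.6, 36.9, 54.2]
eef_rot: [-3.141, 0.001, 0.325]
wrist_force: [-1.5, 5.0, -0.6]
finger_gap: 11.6
```

```bash
python3 -c "
from h import *
feel(4)"
```

```text
knob 0.909 Mz 0.220 (+-0.000) Flat -3.05 Falong -4.18 Fz -0.37  x 35.60 y -60.59 gap 11.63 t 32.73 [1.12 0.5  0.22]
```

Emit:
send_rows(commands=[[[-0.0002, -0.0001, 0], 0], [[-0.0004, -0.0003, 0], 0.01], [[-0.0004, -0.0003, 0], 0.03], [[-0.0004, -0.0003, 0], 0.05], [[-0.0004, -0.0003, 0], 0.05], [[-0.0004, -0.0003, 0], 0.05], [[-0.0004, -0.0003, 0], 0.05], [[-0.0004, -0.0003, 0], 0.05]])

```text
clock: 33.45
eef_pos: [454.5, 37.0, 54.3]
eef_rot: [-3.142, -0.0, 0.273]
wrist_force: [1.8, 5.4, -2.6]
finger_gap: 11.6
```

```bash
python3 -c "
from h import *
feel(4)"
```

```text
knob 0.960 Mz 0.183 (+-0.000) Flat -1.02 Falong -5.10 Fz -2.41  x 35.58 y -60.74 gap 11.78 t 33.60 [ 1.01 -0.05  0.18]
```

Emit:
send_rows(commands=[[[0, 0, 0], 0.02], [[0, 0, 0], 0.04], [[0, 0, 0], 0.05], [[0, 0, 0], 0.05], [[0, 0, 0], 0.05], [[0, 0, 0], 0.05], [[0, 0, 0], 0.05], [[0, 0, 0], 0.05]])

```text
clock: 34.32
eef_pos: [454.5, 37.0, 54.2]
eef_rot: [-3.142, -0.0, 0.224]
wrist_force: [2.1, 5.0, -2.1]
finger_gap: 11.8
```

```bash
python3 -c "
from h import *
feel(4)"
```

```text
knob 1.010 Mz 0.288 (+-0.000) Flat -0.51 Falong -5.17 Fz -2.36  x 35.57 y -60.76 gap 11.87 t 34.47 [ 1.03 -0.03  0.29]
```

```bash
python3 -c "
from h import *
feel(6)"
```

```text
knob 1.010 Mz 0.269 (+-0.000) Flat -0.31 Falong -4.95 Fz -2.07  x 35.58 y -60.74 gap 11.81 t 34.77 [ 1.06 -0.05  0.27]
```

Emit:
send_rows(commands=[[[0, 0, 0], 0.02], [[0, 0, 0], 0.04], [[0, 0, 0], 0.05], [[0, 0, 0], 0.05], [[0, 0, 0], 0.05], [[0, 0, 0], 0.05], [[0, 0, 0], 0.05], [[0, 0, 0], 0.05]])

```text
clock: 35.48
eef_pos: [454.5, 37.0, 54.2]
eef_rot: [-3.142, -0.0, 0.173]
wrist_force: [0.8, 4.7, -2.4]
finger_gap: 11.7
```

```bash
python3 -c "
from h import *
feel(8)"
```

```text
knob 1.060 Mz 0.309 (+-0.000) Flat -0.75 Falong -5.08 Fz -2.69  x 35.56 y -60.76 gap 11.38 t 35.83 [ 1.08 -0.03  0.31]
```

Emit:
send_rows(commands=[[[0, 0, 0], 0.01], [[0, 0, 0], 0.02], [[0, 0, 0], 0.03], [[0, 0, 0], 0.04], [[0, 0, 0], 0.04], [[0, 0, 0], 0.04], [[0, 0, 0], 0.04], [[0, 0, 0], 0.04]])

```text
clock: 36.55
eef_pos: [454.5, 37.0, 54.2]
eef_rot: [-3.142, -0.0, 0.134]
wrist_force: [1.6, 5.5, -2.1]
finger_gap: 11.6
```

```bash
python3 -c "
from h import *
feel(8)"
```

```text
knob 1.100 Mz 0.320 (+-0.000) Flat -0.19 Falong -5.53 Fz -2.38  x 35.54 y -60.76 gap 11.86 t 36.90 [ 1.11 -0.04  0.32]
```

Emit:
send_rows(commands=[[[0, 0, 0], 0], [[0, 0, 0], 0], [[0, 0, 0], 0], [[0, 0, 0], 0], [[0, 0, 0], 0], [[0, 0, 0], 0], [[0, 0, 0], 0], [[0, 0, 0], 0]], hand=0)

```text
clock: 37.62
eef_pos: [454.4, 37.0, 54.3]
eef_rot: [3.142, 0.0, 0.135]
wrist_force: [-1.0, -0.4, 0.1]
finger_gap: 47.2
```

```bash
python3 - <<'E'
from h import *
inrail()
im=manip.camera('wrist')[:,:,::-1]; cv2.imwrite('pics/w10.png',im)
E
```

```text
rail x 35.62 y -60.80 z 54.26 dyaw -2.6698 F along 0.72 lat -0.85 z 0.13 M [-0.03  0.15  0.01] t 37.62
```

View pics/w10.png

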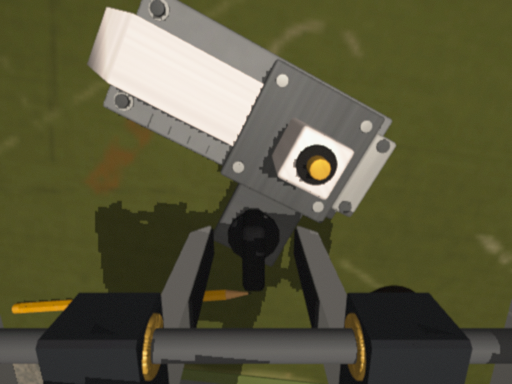

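Emit:
send_rows(commands=[[[0, 0, 0], 0], [[0, 0, 0], 0], [[0, 0, 0], 0], [[0, 0, 0], 0], [[0, 0, 0], 0], [[0, 0, 0], 0], [[0, 0, 0], 0], [[0, 0, 0], 0]], hand=1)

```text
clock: 38.33
eef_pos: [454.4, 37.1, 54.2]
eef_rot: [-3.141, 0.0, 0.135]
wrist_force: [0.2, 1.0, -0.1]
finger_gap: 11.8
```

```bash
python3 -c "
from h import *
feel(3)"
```

```text
knob 1.099 Mz 0.025 (+-0.000) Flat -0.47 Falong -1.15 Fz 0.17  x 35.55 y -60.81 gap 11.29 t 38.43 [0.27 0.19 0.02]
```

Emit:
send_rows(commands=[[[0, 0, 0], 0.01], [[0, 0, 0], 0.02], [[0, 0, 0], 0.025], [[0, 0, 0], 0.025], [[0, 0, 0], 0.025], [[0, 0, 0], 0.025], [[0, 0, 0], 0.025], [[0, 0, 0], 0.025]])

```text
clock: 39.15
eef_pos: [454.4, 37.1, 54.2]
eef_rot: [-3.141, 0.0, 0.11]
wrist_force: [-0.4, 4.8, 1.0]
finger_gap: 11.9
```

```bash
python3 -c "
from h import *
feel(8)"
```

```text
knob 1.124 Mz 0.352 (+-0.000) Flat -1.88 Falong -3.84 Fz 0.92  x 35.57 y -60.83 gap 11.71 t 39.50 [0.82 0.24 0.35]
```

Emit:
send_rows(commands=[[[0, 0, 0], 0], [[0, 0, 0], 0], [[0, 0, 0], 0], [[0, 0, 0], 0], [[0, 0, 0], 0], [[0, 0, 0], 0], [[0, 0, 0], 0], [[0, 0, 0], 0]], hand=0)

```text
clock: 40.22
eef_pos: [454.4, 37.0, 54.2]
eef_rot: [3.142, 0.0, 0.11]
wrist_force: [-0.6, -0.2, 0.3]
finger_gap: 47.2
```

Emit:
send_rows(commands=[[[0, 0, -0.008], 0], [[0, 0, -0.02], 0], [[0, 0, -0.035], 0], [[0, 0, -0.05], 0], [[0, 0, -0.065], 0], [[0, 0, -0.075], 0], [[0, 0, -0.08], 0], [[0, 0, -0.08], 0]])

```text
clock: 40.88
eef_pos: [454.9, 37.0, 135.3]
eef_rot: [3.141, -0.002, 0.11]
wrist_force: [-0.3, -0.6, -0.4]
finger_gap: 47.2
```

```bash
python3 - <<'E'
from h import *
inrail(); st=manip.read_state()
im=manip.camera('wrist')[:,:,::-1]; cv2.imwrite('pics/w11.png',im); np.save('w11.npy',np.r_[st['eef_pos'],st['eef_rot']])
im=manip.camera('scene')[:,:,::-1]; cv2.imwrite('pics/s11.png',im)
E
```

```text
rail x 35.48 y -60.41 z 135.26 dyaw -2.6948 F along 0.65 lat -0.14 z -0.39 M [-0.09  0.12  0.01] t 40.88
```

View pics/w11.png

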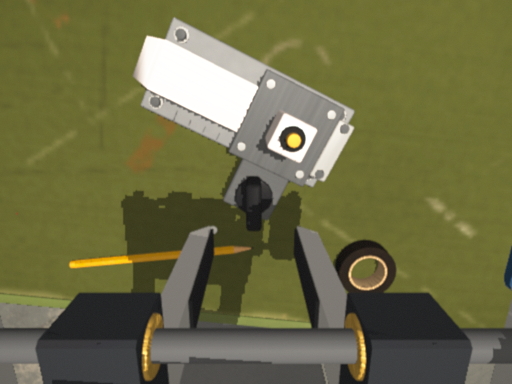

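View pics/s11.png

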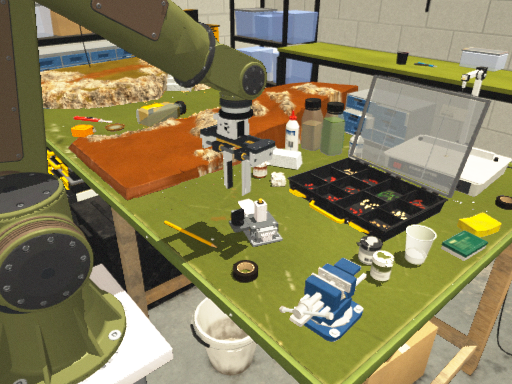

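```bash
python3 -c "
from h import *
manip.sign_off()"
```

```text
the job is handed in; nothing more can be done
```

I slid the carrier onto the rail, pressed it against the end stop, tightened the clamp and handed the job in at about 41 s. No verdict was reported.

- **Threading:** I felt no contact force at the nose, only the carrier's weight of about 4 N in the gripper.
- **End stop:** The carrier met the stop at rail x of about 35.5 mm in my frame, against 35 nominal. I pressed it with about 10 N, then let go.
- **Clamp:** The jaw first touched at about 0.65 rad, and the carrier drew about 1 mm sideways while I followed it with the hand. The jaw started to bear firmly at about 0.94 rad, and I stopped at 1.12 rad.
- **Clamp force:** The torque at rest rose from about 0.16 to 0.35 N m, which puts the jaw at about 45 N. I let go and gripped again partway, and the clamp had held. The jaw force is worked out from torque and angle, not measured.
- **Final picture:** The carrier is against the stop with no visible gap. The gripper is clear, and the things beside the rail look undisturbed.

One check was weak. The step from 1.06 to 1.10 rad raised the torque by 0.01 N m, where I expected about 0.04. The picture showed no slip of the bar, and the reading after gripping again, 0.35 N m, agreed with the angle.

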